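# Mark a stencil board in the guarded press

### The job

On the stencil-cutter's bench, push the plywood stencil board with your fingertips along its guide rails until it sits fully home against the back stop of the green marking press. Then reach down through the window of the yellow guard and press the red lever all the way down, keep it down for about a second, and let it come back up, without ever touching the yellow guard. Do not press the lever before the board is home, do not lift the board, and leave everything else on the bench where it is.

Things in the scene. Friction and masses are not known exactly. Their poses are not given: they have to be found in the camera images.
- press: Green marking press, bolted down. Origin on the bench (z = 0) below the middle of the red lever pad; x level along the guide rails, away from the robot, to the back stop; z up. Base plate x -235 to 110, y -75 to 75, top z = 15 mm. Two steel rails 7 mm wide, inner faces y = +-53, x -210 to 45, tops z = 25. Lever hinge cheeks x 70 to 100, y -18 to 18, up to z = 80.
- stop (a point): Middle of the front face of the steel back stop (100 mm wide, from the base plate up to 35 mm above the bench): x = +25 mm, 25 mm above the bench in the press frame. The board's far edge rests against this face when home.
- guard: Yellow guard frame on the press; the robot must not touch it. Same origin and axes as the press. Level plate z = 89 to 97 mm, outside x -50 to 50, y -70 to 70, with one window x -36 to 36, y -45 to 45 mm, on four 10 mm square posts centred at x = +-43, y = +-65. Open between the posts.
- window (a point): Middle of the guard's window, level with the plate's upper face (97 mm above the bench, 22 mm above the raised lever pad).
- lever_pad (a point): Middle of the top face of the red square pad (36 x 36 mm, 8 mm thick) on the free end of the lever; 75 mm above the bench when raised, straight under the window's middle. It moves down about 13 mm when fully pressed.
- lever (a joint): Lever angle in rad: 0 raised, 0.15 fully pressed (hard stop). A spring brings it back up; holding it takes about 4 N at the top and 8 N at the bottom, pressed on the pad. The hinge lies 85 mm beyond the pad in the press's +x direction.
- board: Loose plywood board with an amber patterned sheet on top, 150 (x) x 100 (y) x 15 mm, 0.15 to 0.3 kg, flat on the base plate between the rails (3 mm play each side), x along the press's x. Origin: centre of its underside; the near edge is 75 mm to -x. It starts 30 to 55 mm short of the stop; at home its origin is at x = -50 mm in the press frame, 15 mm above the bench.
- jar: Bystander: amber glass jar with white cap, 72 mm across, 115 mm tall, upright, left (+y) of the press. Origin under its centre.
- tape: Bystander: roll of tan tape lying flat, 68 mm across, 22 mm tall, right (-y) of the press. Origin under its centre.
- block: Bystander: dark wood sharpening block 90 x 35 x 28 mm, left of the press. Origin under its centre.
- calculator: Bystander: white pocket calculator 130 x 85 x 18 mm lying flat. Origin under its centre.
- bottle: Bystander: teal bottle 60 mm across, 170 mm tall, upright. Origin under its centre.
- penpot: Bystander: red pot 72 mm across, with pens up to 155 mm tall. Origin under its centre.
Not all that is in view belongs to the job. There is more than one size of the board; the one meant has the size given above.

How it is judged:
By the outcome, as a careful person would: the job done as asked, in the order asked, and still so for the second after the job is handed in, with the robot touching nothing.
It also fails if it takes over 51 s, if anything falls off the work surface, if the arm or the gripper's body presses on something with over 40 N, if the wrist force passes 120 N, or if a joint passes its speed limit or range.

### The arm

A 6-joint arm with a two-finger parallel gripper is mounted at the origin on the work surface. World frame = base frame: x ahead of the robot, y to its left, z up, the work surface at z = 0. Lengths are in m, angles in degrees, forces in N, time in s.
With the tool pointing down it reaches from about 0.4 to 0.825 m from the base axis. Payload 7 kg.
Tool frame: the origin (TCP) lies midway between the tips of the shut fingers; the grasp point (between the pads) lies 19 mm behind it; z points along the fingers, y is the line along which they close (so a half turn about z gives the same grasp; the last joint's range is limited). The gripper opens to 88 mm and grips with 3 to 60 N. Pads are 19 mm wide; open, the fingers measure 130 mm over their backs; the gripper's body (78 mm by 193 mm) begins 47 mm behind the grasp point.
Start: joints at [-58.092, 20.546, 0.682, 0, -70.136, -16.507], TCP at [0.179, -0.651, 0.227] pointing down, gripper open.
Joint ranges: [-176.03, 176.03], [-82.01, 121.73], [-58.28, 71.71], [-173.87, 95.51], [-174.79, -0.11], [-173.66, 173.66]. Speed limits (degrees/s): [136.94, 136.94, 172.46, 180, 180, 180].

### API

Orientations are given as [roll, pitch, yaw] about the fixed x, y, z axes, in that order (R = Rz(yaw) Ry(pitch) Rx(roll)).
In Python, from plant import r gives the robot as it stands. The module is installed in compiled form; this text tells all that it offers.
- The arm moves only by the tool play_rows, never from a script. Its argument "rows" is a list of rows, each an object with "slide": the shift along the tool's x, y, z as a fraction of full scale, a list of three; "delta_rot": the turn, a rotation vector about the tool's x, y, z as a fraction of full scale, a list of three; "fingers": the opening, from -1 (shut) to 1 (fully open). In form: [{"slide": [x, y, z], "delta_rot": [rx, ry, rz], "fingers": fingers}, ...]. A call has 1 to 8 rows; each row shifts and turns the commanded pose from where the row before left it, along the tool's axes as they then stand; what a row does not reach is not made up. Full scale, the value 1, is 0.15 m for a shift and 0.08 rad for a turn. A row lasts 1/8 s, in which the tool goes at most 62.5 mm and 10.7 degrees, less where a joint would pass 70% of its speed; a pose out of reach is approached as far as the arm can. A call with a number of a shift or a turn outside -1 to 1 is refused whole. A call with a gripper value outside its range is refused whole. The fingers move at their own pace and stop on an object; "squeeze" is the grip in N (left out, the last holds). Time passes only in rows, so rows that do not move let the fingers close. It gives the time, the measured TCP pose, the force, the opening and the grip force at its end, in the units of the state.
- r.get_state(): the state, without advancing time (a new reading comes with each control period).
- r.capture(name): name is "scene" or "top"; returns a dict with "image" (420x560x3 uint8, blue, green, red), "fx", "fy", "cx", "cy" (pixels), "R" (3x3) and "t" (3): a world point X has camera coordinates R X + t. Camera axes: x right, y down, z forward; pixel columns grow to the right and rows downward; lengths in m; the calibration is good to about 2 mm. A picture is of the moment at which its call begins. There is no depth.
- r.close_job(): hands the job in; it is judged then, once.
The state is a dict: "time_s": time; "joints": joint angles; "qd": joint speeds; "joint_torque": joint torques, N m; "tcp_pos": TCP position; "eef_rot": TCP orientation; "contact_force": force on the tool from outside, world axes, zero at the start; "moment": the same for the moment, N m; "gripper_width": finger opening in m; "gripper_force": force on a finger pad.
Only numpy, scipy, OpenCV 4.12 (cv2) and the standard library are available. Lean on these libraries where they do the work, as an engineer would, in place of code of your own. Each camera call takes 0.05 s, during which the arm holds its last target. There are 200 camera calls.

## Working session

There is one attempt and no reset: what is moved stays moved. The work goes in short steps, Python scripts to look and compute and a tool call to move; the robot and the scene stay as the last step left them, time stands still between calls to the robot, and variables do not carry over. Pictures are saved under pics/ and viewed, at most 10 in all, crops included, and the job is handed in when it is done.

Besides the shell and the picture viewer there is one more tool, called after ">>>" as name(argument=value, ...), one argument or row to a line, values as JSON. play_rows: Moves the arm, as the interface text tells. Shift numbers are shares of 0.15 m and turn numbers shares of 0.08 rad, none past 1 either way. Its arguments: {"type":"object","properties":{"rows":{"type":"array"},"squeeze":{"type":"number"}},"required":["rows"]}

```bash
mkdir -p pics; python3 - <<'E'
from plant import r
import cv2,pickle,numpy as np
for n in("scene","top"):
    c=r.capture(n);cv2.imwrite(f"pics/{n}0.png",c["image"]);pickle.dump(c,open(n+"0.pkl","wb"))
    print(n,c["fx"],c["cx"],c["cy"],(-c["R"].T@c["t"]).round(3),c["R"].round(3).tolist())
s=r.get_state();print(s)
E
```

```text
scene 506.55254697627174 284.6530741912952 211.28334369671444 [ 1.525 -0.39   1.086] [[0.401, 0.916, -0.004], [0.651, -0.288, -0.702], [-0.644, 0.279, -0.712]]
top 432.2981358421969 281.8652317200688 207.35392031180908 [0.378 0.026 1.314] [[0.022, -1.0, 0.02], [-0.982, -0.025, -0.186], [0.186, -0.016, -0.982]]
{'time_s': 0.1, 'joints': array([-5.80909713e+01,  2.05864397e+01,  6.39541807e-01, -1.71732624e-02,
       -7.01379552e+01, -1.65057131e+01]), 'qd': array([ 0.00086284, -0.09279786,  0.16067751,  0.01195925,  0.07896194,
        0.06156497]), 'joint_torque': array([-3.44963664e-03, -5.84161341e+01,  2.93748182e+01,  7.01553985e+00,
        1.01635771e-02, -6.36608070e-05]), 'tcp_pos': array([ 0.17912422, -0.65033681,  0.22573217]), 'eef_rot': array([ 1.79914056e+02, -8.63013344e-03, -1.64602525e+02]), 'contact_force': array([-0.23737766, -0.13195771,  0.02169712]), 'moment': array([ 0.03022202, -0.0162142 , -0.00319421]), 'gripper_force': 0.0, 'gripper_width': 0.08743450518793809}
```

View pics/scene0.png

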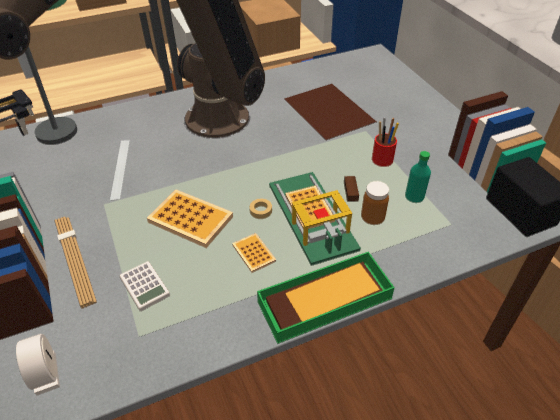

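View pics/top0.png

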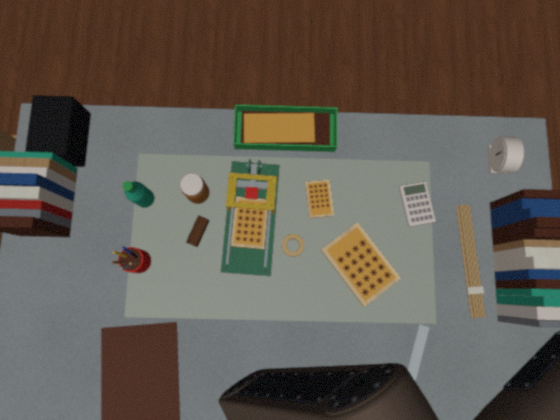

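The top view has the press at columns 222–280, rows 162–275, with its board at (250,223), the guard at (251,191) and the red pad at (253,193). Clutter stands to the left (jar, block) and right (tape at (292,245)). Next I'll measure the press.

```bash
cat >h.py <<'E'
import numpy as np,cv2
def ray(c,uv,z):
    d=c["R"].T@np.array([(uv[0]-c["cx"])/c["fx"],(uv[1]-c["cy"])/c["fy"],1]);o=-c["R"].T@c["t"]
    return o+d*(z-o[2])/d[2]
def proj(c,X):
    p=c["R"]@np.asarray(X,float)+c["t"];return np.array([c["fx"]*p[0]/p[2]+c["cx"],c["fy"]*p[1]/p[2]+c["cy"]])
def tri(c1,u1,c2,u2):
    A=[];b=[]
    for c,u in((c1,u1),(c2,u2)):
        o=ray(c,u,0);d=o+c["R"].T@c["t"];d/=np.linalg.norm(d);P=np.eye(3)-np.outer(d,d);A.append(P);b.append(P@o)
    return np.linalg.lstsq(np.vstack(A),np.hstack(b),rcond=None)[0]
def mask(im,h0,h1,s,v,box):
    h=cv2.cvtColor(im,cv2.COLOR_BGR2HSV);m=((h[...,0]>=h0)&(h[...,0]<=h1)&(h[...,1]>s)&(h[...,2]>v)).astype(np.uint8)
    k=np.zeros_like(m);x0,y0,x1,y1=box;k[y0:y1,x0:x1]=1;return m*k
def big(m):
    return max(cv2.findContours(m,0,cv2.CHAIN_APPROX_NONE)[0],key=cv2.contourArea)
E
python3 - <<'E'
import pickle
from h import *
S=pickle.load(open("scene0.pkl","rb"));T=pickle.load(open("top0.pkl","rb"))
bx={"T":(215,155,290,285),"S":(260,165,365,270)}
res={}
for n,c in(("T",T),("S",S)):
    im=c["image"]
    m=mask(im,0,6,170,90,bx[n]);M=cv2.moments(big(m));res[n]=(M["m10"]/M["m00"],M["m01"]/M["m00"]);print(n,"red",res[n],m.sum(),cv2.minAreaRect(big(m)))
    g=mask(im,60,90,80,30,bx[n]);g=cv2.morphologyEx(g,cv2.MORPH_CLOSE,np.ones((3,3)))
    print("green",cv2.boxPoints(cv2.minAreaRect(big(g))).tolist())
    y=mask(im,22,32,150,80,bx[n]);print("yel",y.sum(),cv2.boxPoints(cv2.minAreaRect(big(y))).tolist())
print("pad tri",tri(T,res["T"],S,res["S"]),ray(T,res["T"],.075),ray(S,res["S"],.075))
g=mask(T["image"],60,90,80,30,bx["T"]);g=cv2.morphologyEx(g,cv2.MORPH_CLOSE,np.ones((3,3)))
for p in cv2.boxPoints(cv2.minAreaRect(big(g))):print("base corner",ray(T,p,.015).round(4))
y=mask(T["image"],22,32,150,80,bx["T"])
for p in cv2.boxPoints(cv2.minAreaRect(big(y))):print("guard corner",ray(T,p,.097).round(4))
a=cv2.resize(T["image"][155:285,215:290],None,fx=4.5,fy=4.5,interpolation=2);b=cv2.resize(S["image"][165:270,255:365],None,fx=4,fy=5.57,interpolation=2)
h=min(len(a),len(b));cv2.imwrite("pics/crop1.png",np.hstack([a[:h],b[:h]]));print(a.shape,b.shape)
E
```

```text
T red (251.14774774774773, 192.6) 112 ((251.5, 193.0), (10.0, 11.0), 90.0)
green [[221.34689331054688, 271.05517578125], [226.20611572265625, 211.12484741210938], [274.1611328125, 215.01309204101562], [269.3019104003906, 274.94342041015625]]
yel 785 [[225.941162109375, 208.76470947265625], [228.73529052734375, 172.441162109375], [275.8411560058594, 176.064697265625], [273.0470275878906, 212.38824462890625]]
S red (320.5822784810127, 212.7489451476793) 97 ((320.7941589355469, 212.67649841308594), (8.00367546081543, 12.854387283325195), 75.96376037597656)
green [[268.80426025390625, 183.6263427734375], [313.60675048828125, 160.15835571289062], [360.092529296875, 248.90390014648438], [315.2900390625, 272.37188720703125]]
yel 664 [[292.1199645996094, 196.83999633789062], [347.6999816894531, 188.89999389648438], [351.9399719238281, 218.57998657226562], [296.3599548339844, 226.51998901367188]]
pad tri [0.65492678 0.09623966 0.07298828] [0.65463056 0.09648874 0.075     ] [0.65655895 0.09488891 0.075     ]
base corner [0.4273 0.1798 0.015 ]
base corner [0.6082 0.1737 0.015 ]
base corner [0.5999 0.0274 0.015 ]
base corner [0.4191 0.0373 0.015 ]
guard corner [0.6005 0.1655 0.097 ]
guard corner [0.7079 0.1623 0.097 ]
guard corner [0.7008 0.0253 0.097 ]
guard corner [0.5935 0.0307 0.097 ]
(585, 338, 3) (585, 440, 3)
```

View pics/crop1.png

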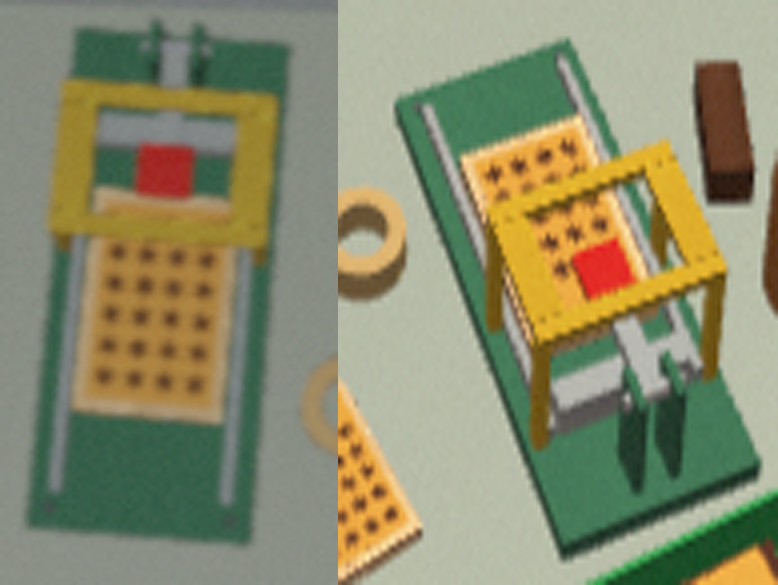

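The crop confirms it. In the top crop the base corners are at (77,30), (290,43), (27,527) and (250,543), and the board's near edge runs from (73,408) to (222,422). The board's far edge is under the window, short of the stop.

```bash
python3 - <<'E'
import pickle
from h import *
T=pickle.load(open("top0.pkl","rb"));S=pickle.load(open("scene0.pkl","rb"))
f=lambda p,z:ray(T,(p[0]/4.5+214.6,p[1]/4.5+154.6),z)
C=[f(p,.015) for p in((77,30),(290,43),(27,527),(250,543))];print(np.round(C,4))
loc=np.array([[110,75],[110,-75],[-235,75],[-235,-75]])/1000.
W=np.array(C)[:,:2];lc=loc-loc.mean(0);wc=W-W.mean(0);yaw=np.arctan2((lc[:,0]*wc[:,1]-lc[:,1]*wc[:,0]).sum(),(lc*wc).sum())
Rz=np.array([[np.cos(yaw),-np.sin(yaw)],[np.sin(yaw),np.cos(yaw)]]);o=W.mean(0)-Rz@loc.mean(0);print("origin",o,"yaw",np.degrees(yaw),"resid",np.round(W-o-loc@Rz.T,4))
for n,p in(("nearL",(73,408)),("nearR",(222,422))):
    w=f(p,.030);print(n,w.round(4),Rz.T@(w[:2]-o))
# window edges
for p in((98,107),(237,110),(93,230),(232,237)):print("pt z97",(Rz.T@(f(p,.097)[:2]-o)).round(4))
# scene base corners
g=lambda p,z:ray(S,(p[0]/4+254.6,p[1]/5.57+164.6),z)
for p in((398-338,100),(570-338,40),(758-338,465),(563-338,545)):print("S",(Rz.T@(g(p,.015)[:2]-o)).round(4))
E
```

```text
[[0.7663 0.1639 0.015 ]
 [0.7611 0.0163 0.015 ]
 [0.4253 0.1819 0.015 ]
 [0.4182 0.0347 0.015 ]]
origin [0.65516099 0.09598756] yaw -2.9509829252864743 resid [[-0.0026 -0.0014]
 [-0.      0.0009]
 [ 0.001  -0.001 ]
 [ 0.0016  0.0015]]
nearL [0.5031 0.1536 0.03  ] [-0.15484291  0.04974969]
nearR [0.4962 0.0552 0.03  ] [-0.15664514 -0.04890803]
pt z97 [0.0333 0.0452]
pt z97 [ 0.0384 -0.0441]
pt z97 [-0.0472  0.0409]
pt z97 [-0.0449 -0.0476]
S [-0.2307 -0.0715]
S [-0.2298  0.0748]
S [0.1127 0.0711]
S [ 0.1114 -0.0745]
```

>>> play_rows(
  rows=[
    {"slide":[0,0,0],"delta_rot":[0,0,1],"fingers":-0.3},
    {"slide":[0,0,0],"delta_rot":[0,0,1],"fingers":-0.3},
    {"slide":[0,0,0],"delta_rot":[0,0,1],"fingers":-0.3},
    {"slide":[0,0,0],"delta_rot":[0,0,1],"fingers":-0.3},
    {"slide":[-0.33,0.2,0],"delta_rot":[0,0,0],"fingers":-0.3},
    {"slide":[-0.33,0.2,0],"delta_rot":[0,0,0],"fingers":-0.3},
    {"slide":[-0.33,0.2,0],"delta_rot":[0,0,0],"fingers":-0.3},
    {"slide":[-0.33,0.2,0],"delta_rot":[0,0,0],"fingers":-0.3},
  ],
)

```text
time_s: 1.1
tcp_pos: [0.3844, -0.5398, 0.2263]
eef_rot: [180.0, -0.0, 177.1]
contact_force: [0.8, -0.9, 0.2]
gripper_width: 0.0307
gripper_force: 0.0
```

>>> play_rows(
  rows=[
    {"slide":[-0.33,0.2,0],"delta_rot":[0,0,0],"fingers":-0.3},
    {"slide":[0,0.37,0],"delta_rot":[0,0,0],"fingers":-0.3},
    {"slide":[0,0.37,0],"delta_rot":[0,0,0],"fingers":-0.3},
    {"slide":[0,0.37,0],"delta_rot":[0,0,0],"fingers":-0.3},
    {"slide":[0,0.37,0],"delta_rot":[0,0,0],"fingers":-0.3},
    {"slide":[0,0.37,0],"delta_rot":[0,0,0],"fingers":-0.3},
    {"slide":[0,0.37,0],"delta_rot":[0,0,0],"fingers":-0.3},
    {"slide":[0,0.37,0],"delta_rot":[0,0,0],"fingers":-0.3},
  ],
)

```text
time_s: 2.1
tcp_pos: [0.4536, -0.1239, 0.2265]
eef_rot: [180.0, 0.0, 177.1]
contact_force: [1.0, 0.9, 0.0]
gripper_width: 0.0305
gripper_force: 0.0
```

>>> play_rows(
  rows=[
    {"slide":[0,0.37,0],"delta_rot":[0,0,0],"fingers":-0.3},
    {"slide":[0,0.37,0],"delta_rot":[0,0,0],"fingers":-0.3},
    {"slide":[0,0.37,0],"delta_rot":[0,0,0],"fingers":-0.3},
    {"slide":[0,0.33,0],"delta_rot":[0,0,0],"fingers":-0.3},
    {"slide":[0,0,0],"delta_rot":[0,0,0],"fingers":-0.3},
    {"slide":[0,0,0],"delta_rot":[0,0,0],"fingers":-0.3},
  ],
)

```text
time_s: 2.85
tcp_pos: [0.4646, 0.09, 0.2262]
eef_rot: [-180.0, -0.0, 177.1]
contact_force: [0.1, -0.4, 0.3]
gripper_width: 0.0306
gripper_force: 0.0
```

>>> play_rows(
  rows=[
    {"slide":[0,0.107,0],"delta_rot":[0,0,0],"fingers":-0.3},
    {"slide":[0,0,0.3],"delta_rot":[0,0,0],"fingers":-0.3},
    {"slide":[0,0,0.3],"delta_rot":[0,0,0],"fingers":-0.3},
    {"slide":[0,0,0.3],"delta_rot":[0,0,0],"fingers":-0.3},
    {"slide":[0,0,0.3],"delta_rot":[0,0,0],"fingers":-0.3},
    {"slide":[0,0,0.1],"delta_rot":[0,0,0],"fingers":-0.3},
    {"slide":[0,0,0.05],"delta_rot":[0,0,0],"fingers":-0.3},
    {"slide":[0,0,0],"delta_rot":[0,0,0],"fingers":-0.3},
  ],
)

```text
time_s: 3.85
tcp_pos: [0.466, 0.106, 0.0241]
eef_rot: [-180.0, -0.0, 177.0]
contact_force: [-0.0, -0.1, 0.1]
gripper_width: 0.0305
gripper_force: 0.0
```

```bash
python3 - <<'E'
from plant import r
import cv2,numpy as np
T=r.capture("top");S=r.capture("scene")
a=cv2.resize(T["image"][155:285,215:290],None,fx=4.5,fy=4.5,interpolation=2);b=cv2.resize(S["image"][165:270,255:365],None,fx=4,fy=5.57,interpolation=2)
h=min(len(a),len(b));cv2.imwrite("pics/crop2.png",np.hstack([a[:h],b[:h]]));s=r.get_state();print(s["tcp_pos"],s["contact_force"])
E
```

```text
[0.46646705 0.10638486 0.02484832] [-0.52937058 -0.95203755  0.7477761 ]
```

View pics/crop2.png

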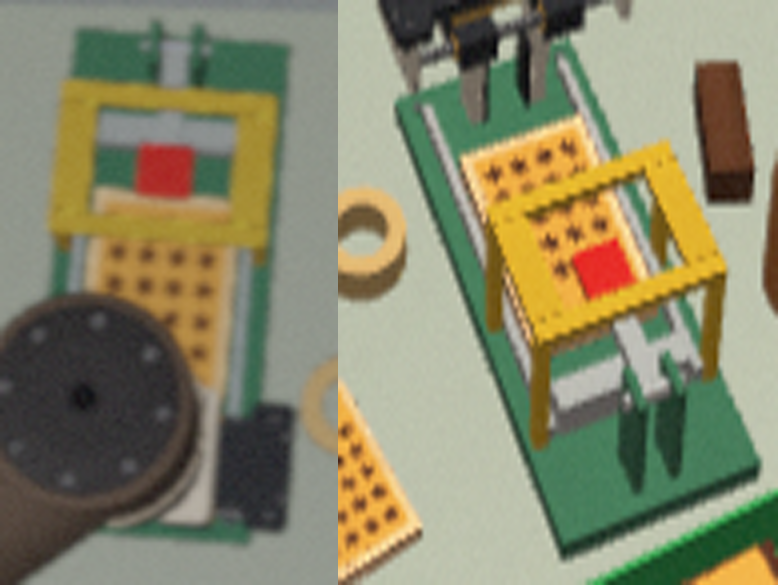

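The fingertips are down between the rails, about 20 mm behind the board's near edge and clear of it. I'll push gently.

>>> play_rows(
  rows=[
    {"slide":[-0.05,0,0.01],"delta_rot":[0,0,0],"fingers":-0.3},
    {"slide":[-0.05,0,0],"delta_rot":[0,0,0],"fingers":-0.3},
    {"slide":[-0.03,0,0],"delta_rot":[0,0,0],"fingers":-0.3},
    {"slide":[-0.03,0,0],"delta_rot":[0,0,0],"fingers":-0.3},
    {"slide":[-0.03,0,0],"delta_rot":[0,0,0],"fingers":-0.3},
    {"slide":[-0.03,0,0],"delta_rot":[0,0,0],"fingers":-0.3},
    {"slide":[-0.03,0,0],"delta_rot":[0,0,0],"fingers":-0.3},
    {"slide":[-0.03,0,0],"delta_rot":[0,0,0],"fingers":-0.3},
  ],
)

```text
time_s: 4.95
tcp_pos: [0.5081, 0.104, 0.0225]
eef_rot: [-180.0, -0.0, 177.1]
contact_force: [-1.4, 0.0, -1.8]
gripper_width: 0.0305
gripper_force: 0.4
```

>>> play_rows(
  rows=[
    {"slide":[-0.03,0,0],"delta_rot":[0,0,0],"fingers":-0.3},
    {"slide":[-0.02,0,0],"delta_rot":[0,0,0],"fingers":-0.3},
    {"slide":[0,0,0],"delta_rot":[0,0,0],"fingers":-0.3},
  ],
)

```text
time_s: 5.32
tcp_pos: [0.5158, 0.1037, 0.0226]
eef_rot: [180.0, 0.0, 177.1]
contact_force: [-0.1, -0.5, 0.2]
gripper_width: 0.0305
gripper_force: 0.0
```

>>> play_rows(
  rows=[
    {"slide":[-0.02,0,0],"delta_rot":[0,0,0],"fingers":-0.3},
    {"slide":[-0.01,0,0],"delta_rot":[0,0,0],"fingers":-0.3},
  ],
)

```text
time_s: 5.58
tcp_pos: [0.5198, 0.1033, 0.0226]
eef_rot: [-180.0, -0.0, 177.1]
contact_force: [-2.2, -0.6, 1.9]
gripper_width: 0.0307
gripper_force: 1.0
```

>>> play_rows(
  rows=[
    {"slide":[-0.01,0,0],"delta_rot":[0,0,0],"fingers":-0.3},
    {"slide":[-0.01,0,0],"delta_rot":[0,0,0],"fingers":-0.3},
  ],
)

```text
time_s: 5.82
tcp_pos: [0.5209, 0.103, 0.0223]
eef_rot: [-180.0, -0.2, 177.0]
contact_force: [-12.6, 5.9, 8.0]
gripper_width: 0.0303
gripper_force: 6.6
```

>>> play_rows(
  rows=[
    {"slide":[-0.005,0,0],"delta_rot":[0,0,0],"fingers":-0.3},
    {"slide":[0,0,0],"delta_rot":[0,0,0],"fingers":-0.3},
  ],
)

```text
time_s: 6.08
tcp_pos: [0.5209, 0.1029, 0.0222]
eef_rot: [-179.9, -0.2, 177.0]
contact_force: [-11.9, 4.7, 8.2]
gripper_width: 0.0303
gripper_force: 6.4
```

>>> play_rows(
  rows=[
    {"slide":[0.04,0,0],"delta_rot":[0,0,0],"fingers":-0.3},
    {"slide":[0.1,0,0],"delta_rot":[0,0,0],"fingers":-0.3},
    {"slide":[0.1,0,-0.05],"delta_rot":[0,0,0],"fingers":-0.3},
    {"slide":[0,0,-0.3],"delta_rot":[0,0,0],"fingers":-1},
    {"slide":[0,0,-0.35],"delta_rot":[0,0,0],"fingers":-1},
    {"slide":[0.2,0,-0.1],"delta_rot":[0,0,0],"fingers":-1},
    {"slide":[0,0,0],"delta_rot":[0,0,0],"fingers":-1},
    {"slide":[0,0,0],"delta_rot":[0,0,0],"fingers":-1},
  ],
)

```text
time_s: 7.08
tcp_pos: [0.4573, 0.1067, 0.1429]
eef_rot: [180.0, 0.1, 177.1]
contact_force: [0.8, -1.0, 0.1]
gripper_width: 0.0003
gripper_force: 0.0
```

```bash
python3 - <<'E'
from plant import r
import cv2,numpy as np
T=r.capture("top");S=r.capture("scene")
a=cv2.resize(T["image"][155:285,215:290],None,fx=4.5,fy=4.5,interpolation=2);b=cv2.resize(S["image"][165:270,255:365],None,fx=4,fy=5.57,interpolation=2)
h=min(len(a),len(b));cv2.imwrite("pics/crop3.png",np.hstack([a[:h],b[:h]]));s=r.get_state();print(s["tcp_pos"],s["contact_force"],s["gripper_width"])
E
```

```text
[0.45754963 0.10648324 0.14222802] [ 0.0585815  -0.29935063  1.16679016] 0.00013534506284120813
```

View pics/crop3.png

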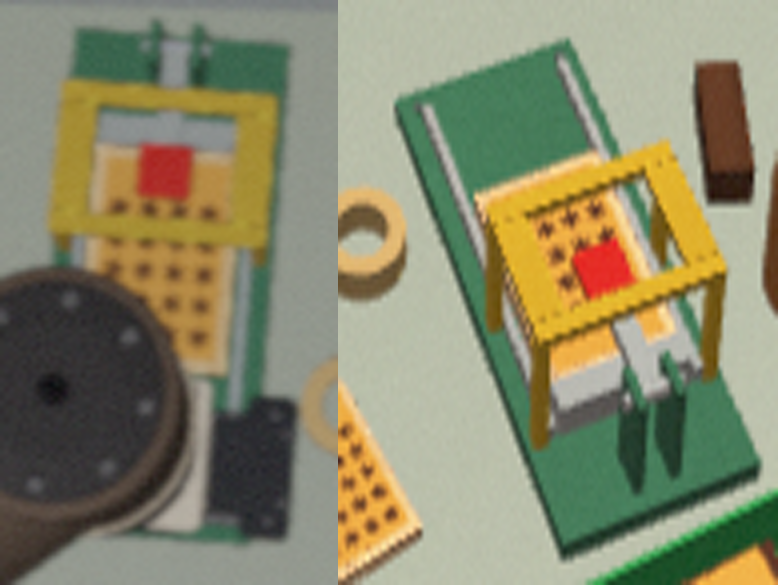

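The board's far edge now lies flush against the grey stop (crop row ~143), square between the rails. Next I'll move above the window with the fingers shut.

>>> play_rows(
  rows=[
    {"slide":[0,0,-0.15],"delta_rot":[0,0,0],"fingers":-1},
    {"slide":[-0.264,0,0],"delta_rot":[0,0,0],"fingers":-1},
    {"slide":[-0.264,0,0],"delta_rot":[0,0,0],"fingers":-1},
    {"slide":[-0.264,0,0],"delta_rot":[0,0,0],"fingers":-1},
    {"slide":[-0.264,0,0],"delta_rot":[0,0,0],"fingers":-1},
    {"slide":[-0.264,0,0],"delta_rot":[0,0,0],"fingers":-1},
    {"slide":[0,0,0],"delta_rot":[0,0,0],"fingers":-1},
    {"slide":[0,0,0],"delta_rot":[0,0,0],"fingers":-1},
  ],
)

```text
time_s: 8.18
tcp_pos: [0.6549, 0.0959, 0.1634]
eef_rot: [-179.9, -0.1, 177.0]
contact_force: [-0.3, 0.3, -0.2]
gripper_width: 0.0005
gripper_force: 0.0
```

```bash
python3 - <<'E'
from plant import r
import cv2,numpy as np
S=r.capture("scene")
cv2.imwrite("pics/crop4.png",cv2.resize(S["image"][135:270,240:400],None,fx=4,fy=4,interpolation=2));s=r.get_state();print(s["tcp_pos"],s["contact_force"],s["gripper_width"])
E
```

```text
[0.65466945 0.09612699 0.16404685] [-0.36706757  0.27164789  0.34081139] 0.00020248489665846564
```

View pics/crop4.png

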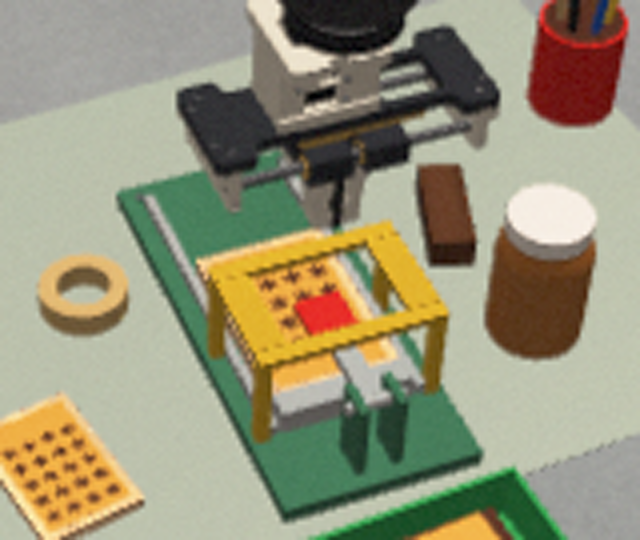

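The shut fingers are over the window. Two outer tabs hang below the gripper body, at crop (237,207) and (478,145). I'll check their height and the jar's distance.

```bash
python3 - <<'E'
import pickle
from h import *
S=pickle.load(open("scene0.pkl","rb"));T=pickle.load(open("top0.pkl","rb"))
t=np.array([.6549,.0959]);n=np.array([.9987,-.0515]);e=np.array([.0515,.9987])
for p in((237,210),(478,147),(337,226)):
    u=(p[0]/4+239.6,p[1]/4+134.6);a=ray(S,u,0);b=ray(S,u,.3)
    k=(n@(t-a[:2]))/(n@(b-a)[:2]);X=a+k*(b-a);print(X.round(3),"along y",e@(X[:2]-t))
print("jar",ray(T,(193,184),.115).round(3),ray(S,(550/4+240,220/4+135),.115).round(3))
E
```

```text
[0.651 0.028 0.193] along y -0.06755989764208356
[0.66  0.202 0.193] along y 0.10635239759781775
[0.655 0.101 0.154] along y 0.005401437690803014
jar [0.666 0.26  0.115] [0.675 0.261 0.115]
```

Assuming the tabs are on the front face of the body, they come out about 66 mm above the fingertips. That leaves ~30 mm over the guard plate when pressed, and the jar is ~30 mm clear sideways. Now to go down.

>>> play_rows(
  rows=[
    {"slide":[0,0,0.2],"delta_rot":[0,0,0],"fingers":-1},
    {"slide":[0,0,0.2],"delta_rot":[0,0,0],"fingers":-1},
    {"slide":[0,0,0.1],"delta_rot":[0,0,0],"fingers":-1},
    {"slide":[0,0,0.04],"delta_rot":[0,0,0],"fingers":-1},
    {"slide":[0,0,0.04],"delta_rot":[0,0,0],"fingers":-1},
    {"slide":[0,0,0.02],"delta_rot":[0,0,0],"fingers":-1},
    {"slide":[0,0,0.02],"delta_rot":[0,0,0],"fingers":-1},
    {"slide":[0,0,0],"delta_rot":[0,0,0],"fingers":-1},
  ],
)

```text
time_s: 9.22
tcp_pos: [0.6556, 0.0966, 0.0727]
eef_rot: [180.0, 0.0, 177.1]
contact_force: [-2.9, 0.7, 4.6]
gripper_width: 0.0002
gripper_force: 2.2
```

>>> play_rows(
  rows=[
    {"slide":[0,0,0.02],"delta_rot":[0,0,0],"fingers":-1},
    {"slide":[0,0,0.02],"delta_rot":[0,0,0],"fingers":-1},
  ],
)

```text
time_s: 9.48
tcp_pos: [0.6557, 0.0966, 0.0669]
eef_rot: [180.0, 0.1, 177.1]
contact_force: [-1.6, -0.3, 6.1]
gripper_width: 0.0003
gripper_force: 3.3
```

>>> play_rows(
  rows=[
    {"slide":[0,0,0.02],"delta_rot":[0,0,0],"fingers":-1},
    {"slide":[0,0,0.02],"delta_rot":[0,0,0],"fingers":-1},
    {"slide":[0,0,0],"delta_rot":[0,0,0],"fingers":-1},
  ],
)

```text
time_s: 9.85
tcp_pos: [0.656, 0.0965, 0.0628]
eef_rot: [180.0, 0.1, 177.1]
contact_force: [-6.0, 0.1, 17.0]
gripper_width: 0.0005
gripper_force: 9.0
```

17 N is well above the 8 N spring force, so the lever is on its hard stop. I'll hold it there for about a second.

>>> play_rows(
  rows=[
    {"slide":[0,0,0.006],"delta_rot":[0,0,0],"fingers":-1},
    {"slide":[0,0,0],"delta_rot":[0,0,0],"fingers":-1},
    {"slide":[0,0,0],"delta_rot":[0,0,0],"fingers":-1},
    {"slide":[0,0,0],"delta_rot":[0,0,0],"fingers":-1},
    {"slide":[0,0,0],"delta_rot":[0,0,0],"fingers":-1},
    {"slide":[0,0,0],"delta_rot":[0,0,0],"fingers":-1},
    {"slide":[0,0,0],"delta_rot":[0,0,0],"fingers":-1},
  ],
)

```text
time_s: 10.72
tcp_pos: [0.6561, 0.0966, 0.0626]
eef_rot: [180.0, 0.2, 177.1]
contact_force: [-9.0, 0.6, 21.9]
gripper_width: 0.0008
gripper_force: 11.5
```

>>> play_rows(
  rows=[
    {"slide":[0,0,-0.04],"delta_rot":[0,0,0],"fingers":-1},
    {"slide":[0,0,-0.06],"delta_rot":[0,0,0],"fingers":-1},
    {"slide":[0,0,-0.1],"delta_rot":[0,0,0],"fingers":-1},
    {"slide":[0,0,-0.2],"delta_rot":[0,0,0],"fingers":-1},
    {"slide":[0,0,-0.3],"delta_rot":[0,0,0],"fingers":-1},
    {"slide":[0.1,0,-0.3],"delta_rot":[0,0,0],"fingers":-1},
    {"slide":[0.4,0,0],"delta_rot":[0,0,0],"fingers":-1},
    {"slide":[0.4,0,0],"delta_rot":[0,0,0],"fingers":-1},
  ],
)

```text
time_s: 11.72
tcp_pos: [0.5194, 0.1032, 0.2096]
eef_rot: [180.0, 0.0, 177.0]
contact_force: [-1.0, 0.7, 0.3]
gripper_width: 0.0004
gripper_force: 0.0
```

>>> play_rows(
  rows=[
    {"slide":[0.2,0,0],"delta_rot":[0,0,0],"fingers":-1},
    {"slide":[0,0,0],"delta_rot":[0,0,0],"fingers":-1},
    {"slide":[0,0,0],"delta_rot":[0,0,0],"fingers":-1},
    {"slide":[0,0,0],"delta_rot":[0,0,0],"fingers":-1},
  ],
)

```text
time_s: 12.22
tcp_pos: [0.4913, 0.1049, 0.209]
eef_rot: [-180.0, -0.0, 177.0]
contact_force: [0.4, -0.1, -0.1]
gripper_width: 0.0001
gripper_force: 0.0
```

```bash
python3 - <<'E'
from plant import r
import cv2,numpy as np
S=r.capture("scene")
cv2.imwrite("pics/crop5.png",cv2.resize(S["image"][135:270,240:400],None,fx=4,fy=4,interpolation=2));s=r.get_state();print(s["tcp_pos"],s["contact_force"],s["time_s"])
E
```

```text
[0.49121327 0.10483348 0.208828  ] [-0.41428253  0.19918484 -0.55002478] 12.275
```

View pics/crop5.png

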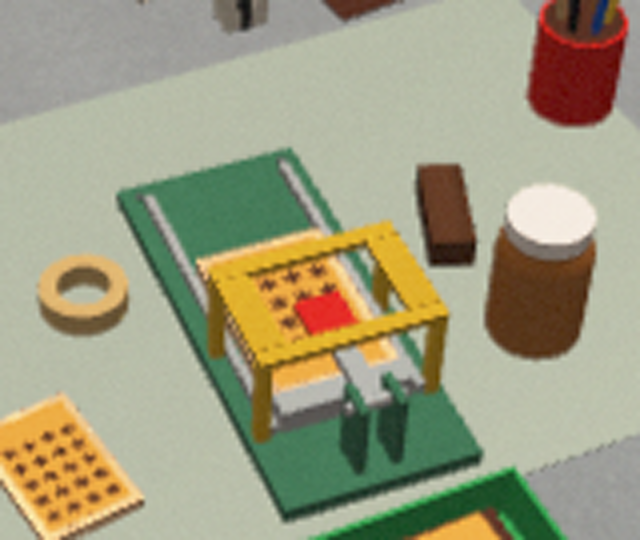

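The lever is back up (red pad at crop (323,312), as before the press), the board is still home, the bystanders haven't moved, and the robot is clear.

```bash
python3 -c "
from plant import r
print(r.close_job())"
```

```text
the job is handed in; nothing more can be done
None
```

I pushed the board home against the stop, pressed the red lever to its hard stop through the window for about a second and let it come back up. There was no sign of contact with the guard, and the job was handed in at about 12 s; no verdict was shown.

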